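Load the cast tray and slide it home

ROBOT

A 6-joint arm with a two-finger parallel gripper is mounted at the origin on a cart in front of the work surface, level with it; the furniture and walls round the work are solid. World frame = base frame: x ahead of the robot, y to its left, z up, the work surface at z = 0. Lengths are in m, angles in rad, forces in N, time in s.
With the tool pointing down it reaches from about 0.35 to 0.925 m from the base axis. Payload 6.4 kg.
Tool frame: the origin (TCP) lies midway between the tips of the shut fingers; the grasp point (between the pads) lies 19 mm behind it; z points along the fingers, y is the line along which they close (so a half turn about z gives the same grasp; the last joint's range is limited). The gripper opens to 85 mm and grips with 20 to 120 N. Pads are 22 mm wide; open, the fingers measure 114 mm over their backs; the gripper's body (76 mm by 85 mm) begins 54 mm behind the grasp point. The pads swing forward as they close: fully open they stand 13 mm farther back than shut.
Start: joints at [-1.354, 0.245, 1.558, -0, 1.339, -0.174], TCP at [0.248, -0.601, 0.231] pointing down, gripper open.
Joint ranges: [-3.13, 3.13], [-1.02, 2.26], [0.13, 2.54], [-0.95, 4.09], [0.21, 2.88], [-2.74, 2.74]. Speed limits (rad/s): [2.57, 2.57, 3.14, 3.14, 3.14, 3.14].

INTERFACE

Orientations are given as a 3x3 rotation matrix whose columns are the frame's x, y, z axes.
In Python, from cell import bot, grab_frame, get_calibration, job_done gives the robot as it stands.
- The arm moves only by the tool play_rows, never from a script. Its argument "increments" is a list of rows, each a list of 2 entries, a list of its own where there are three numbers: the shift along the tool's x, y, z in mm, then the turn about the tool's z in degrees. In form: [[[tx, ty, tz], roll], ...]. A call has 1 to 20 rows; each row is the pose to reach, as a shift and turn from the pose commanded when the call began, along the tool's axes at that moment; what a row does not reach only later rows make up. A row lasts 1/12 s, in which the tool goes at most 41.7 mm and 7.16 degrees, less where a joint would pass 70% of its speed; a pose out of reach is approached as far as the arm can. A call with a gripper value outside its range is refused whole. "gripper" is the opening, from -1 (shut) to 1 (fully open), set as the call begins (left out, the last holds). The fingers move at their own pace and stop on an object; "force" is the grip in N (left out, the last holds). Time passes only in rows, so rows that repeat a pose let the fingers close. It gives the time, the measured TCP pose, the force, the opening and the grip force at its end, in the units of the state.
- bot.read_state(): the state, without advancing time (a new reading comes with each control period).
- grab_frame(name): name is "scene" or "top" or "wrist"; returns the picture (384x512x3 uint8, red, green, blue); there is no depth.
- get_calibration(name): a dict with "K" (3x3 intrinsics, pixels), "world_to_cam" (4x4, takes a point from world to camera coordinates). Camera axes: x right, y down, z forward; pixel columns grow to the right and rows downward; lengths in m; the calibration is good to about 2 mm. A picture is of the moment at which its call begins: read the wrist's pose just before it. get_calibration takes no time and is no camera call; for the wrist camera it gives the pose at the moment of the call.
- job_done(): hands the job in; it is judged then, once.
The state is a dict: "t": time; "joints": joint angles; "qvel": joint speeds; "effort": joint torques, N m; "tool_pos": TCP position; "tool_rot": TCP orientation; "contact_force": force on the tool from outside, world axes, zero at the start; "torque": the same for the moment, N m; "finger_gap": opening from 0.0 (shut) to 1.0 (fully open); "gripper_force": force on a finger pad.
Only numpy, scipy, OpenCV 4.12 (cv2) and the standard library are available. Lean on these libraries where they do the work, as an engineer would, in place of code of your own. Each camera call takes 0.05 s, during which the arm holds its last target. There are 200 camera calls.

TASK

Set the white plaster cast upright on the black pad of the blue tray and let go, then push the tray along its rails until it has pressed the red plunger of the seat switch all the way in. Push gently on the middle of the tray's rear wall: it jams if pushed off-centre, and must not be forced. Press the plunger only with the tray, keep the cast on the pad, and leave the other casts where they are.

Things in the scene. Friction and masses are not known exactly. Their poses are not given: they have to be found in the camera images.
- guide: Fixed aluminium slide guide, 370 x 186 x 26 mm. Origin: centre of its underside, on the bench. +x is the sliding direction, from the open end where the tray waits to the seat switch. Base plate 4 mm thick; side rails 150 mm apart inside, with lips 22 to 26 mm above the bench that reach in to y = +-69 mm, so the tray cannot be lifted out.
- tray: Loose blue tray in the guide, 0.36 to 0.6 kg. Origin: centre of its underside, 4 mm above the bench; x along the guide. Plate 130 (x) x 132 x 10 mm. Two white side shoes, only 32 mm long, with 1.5 mm play a side, guide it: pushed 30 mm or more off its centre line it cocks and jams; within 5 mm it slides with 2 to 7 N. Starts at guide x -0.11 to -0.08 m.
- tray_pad (a point): Centre of the top of the tray's black rubber pad, 72 x 72 mm, 12 mm above the tray's underside (16 mm above the bench). Axes as the tray.
- tray_wall (a point): Middle of the outer face of the tray's rear wall, 20 mm above the tray's underside, marked by a white stripe: push here, towards the guide's +x. The wall crosses the tray's rear edge: 10 mm thick, 132 mm wide, 32 mm high above the tray's underside. Axes as the tray. Pushing with more than 45 N counts as forcing.
- seat_plunger (a joint): Red plunger, 30 mm wide, of the black seat switch that stands between the rails near the guide's far end; the tray's front meets it. 0 = out, 0.008 m = fully in, where the tray stops dead. No spring: takes about 4 N, stays where pushed. Where the switch is clamped varies and is not told: feel for it. The tray's origin is then at guide x 0.050 to 0.075 m.
- cast_white: Loose white plaster cast of a jaw, 55 (x) x 60 (y) x 31 mm, about 0.11 kg. Origin: centre of its underside; z up. The base, up to about 20 mm high, has near-upright sides and can be gripped across y (60 mm) or x. It stands on the bench in one of three places left of the guide, in a row with the other two casts, about 95 mm from centre to centre.
- cast_tan: Bystander: loose tan cast with a pinkish base, 54 x 58 x 34 mm. Origin: centre of its underside. Leave it.
- cast_yellow: Bystander: loose yellow cast, 58 x 63 x 34 mm. Origin: centre of its underside. Leave it.

How it is judged:
On the way, in this order (a step that is already met when the one before it is completed fails the run):
1. the white cast stands released on the tray's pad, the plunger not yet touched (horizontal distance between cast_white and tray_pad below 0.018 m and z of cast_white in the frame of tray_pad between -0.004 and 0.004 m and angle between cast_white's own z axis and vertical below 0.1 rad and contact force between the fingers and cast_white below 0.1 N and value of joint seat_plunger below 0.002 m), for 0.2 s.
2. the tray has pressed the plunger all the way in (value of joint seat_plunger above 0.0065 m), for 0.1 s.
At the end, for the whole second after the job is handed in: The plunger is pressed in by more than 6.5 of its 8 mm, the tray lies flat in the guide at its far end, the white cast stands upright on the pad with its centre within 22 mm of the pad's centre, and everything is at rest (value of joint seat_plunger above 0.0065 m and x of tray in the frame of guide above 0.045 m and z of tray in the frame of guide below 0.007 m and horizontal distance between cast_white and tray_pad below 0.022 m and angle between cast_white's own z axis and vertical below 0.1 rad and z of cast_white in the frame of tray_pad below 0.005 m and linear speed of each of tray, cast_white below 0.01 m/s); the robot touches nothing.
It fails at once if the tray is forced: pushed with more than 45 N (contact force between the fingers and tray above 45 N).
It fails at once if the fingers press the plunger themselves (contact force between the fingers and seat_plunger above 1 N).
It fails at once if another cast is moved by more than 20 mm (distance of any of cast_tan, cast_yellow from where it was at the start of the episode above 0.02 m).
It also fails if it takes over 64 s, if anything falls off the work surface, if the arm or the gripper's body presses on something with over 40 N, if the wrist force passes 120 N, or if a joint passes its speed limit or range.

## Working session

There is one attempt and no reset: what is moved stays moved. The work goes in short steps, Python scripts to look and compute and a tool call to move; the robot and the scene stay as the last step left them, time stands still between calls to the robot, and variables do not carry over. Pictures are saved under pics/ and viewed, at most 10 in all, crops included, and the job is handed in when it is done.

Besides the shell and the picture viewer there is one more tool, called as name([rows], argument=value, ...), one row to a line, values as JSON. play_rows: Moves the arm, as the interface text tells. Its arguments: {"type":"object","properties":{"increments":{"type":"array","items":{"type":"array"}},"gripper":{"type":"number"},"force":{"type":"number"}},"required":["increments"]}

```bash
mkdir -p pics
cat > h.py <<'E'
import numpy as np, cv2
from cell import bot, grab_frame, get_calibration, job_done
def snap(n,f):
    c=get_calibration(n); im=grab_frame(n); cv2.imwrite('pics/'+f,cv2.cvtColor(im,cv2.COLOR_RGB2BGR)); return im,c
def ray(c,u,v,z):
    K=np.array(c['K']);T=np.array(c['world_to_cam']);R=T[:3,:3];o=-R.T@T[:3,3]
    d=R.T@np.linalg.solve(K,[u,v,1]);return o+d*(z-o[2])/d[2]
def proj(c,p):
    T=np.array(c['world_to_cam']);q=np.array(c['K'])@(T[:3,:3]@np.array(p)+T[:3,3]);return q[:2]/q[2]
E
python3 - <<'E'
from h import *
im,c=snap('top','top0.png'); im2,c2=snap('scene','sc0.png')
a=np.hstack([im,im2]); cv2.imwrite('pics/both.png',cv2.cvtColor(cv2.resize(a,(800,300)),cv2.COLOR_RGB2BGR))
s=bot.read_state(); print(s['t'],s['tool_rot'],s['finger_gap'])
print(c)
E
```

```text
0.1 [[ 9.24612207e-01  3.80909591e-01 -3.86766375e-04]
 [ 3.80909671e-01 -9.24610651e-01  1.72221887e-03]
 [ 2.98401376e-04 -1.73970764e-03 -9.99998442e-01]] 1.0010077713070167
{'K': array([[470.07305704,   0.        , 247.62085934],
       [  0.        , 470.07305704, 187.39333858],
       [  0.        ,   0.        ,   1.        ]]), 'world_to_cam': array([[-0.00142227, -0.99999582, -0.00251875,  0.00896589],
       [-0.99228367,  0.00172356, -0.12397641,  0.46413023],
       [ 0.12398024,  0.00232298, -0.99228197,  1.10353778],
       [ 0.        ,  0.        ,  0.        ,  1.        ]])}
```

View pics/top0.png

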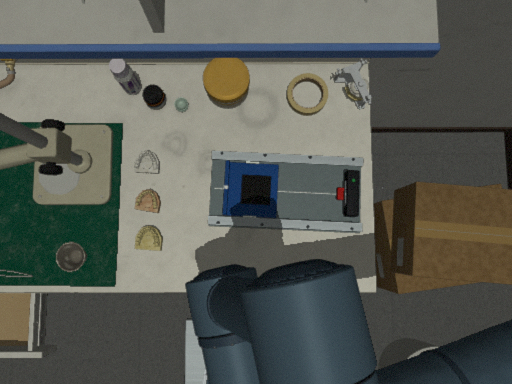

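The top view shows the guide running towards -y, with the tray at about (250,190) and the red plunger at (341,193). The white cast is at (148,161), tan at (148,200) and yellow at (148,238). I'll zoom in to measure.

Run:
```python
from h import *
im=cv2.imread('pics/top0.png'); 
cv2.imwrite('pics/crop.png',cv2.resize(im[140:260,120:280],(800,600),interpolation=cv2.INTER_CUBIC))
```

```text
(no output)
```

View pics/crop.png

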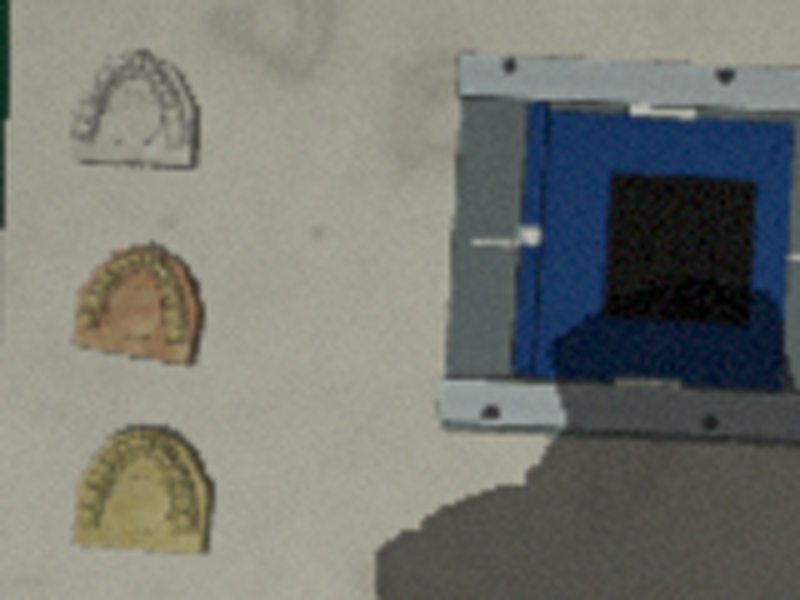

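View pics/sc0.png

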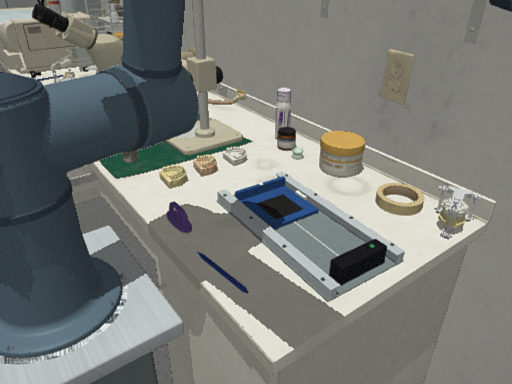

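Run:
```python
from h import *
c=get_calibration('top')
q=lambda u,v,z:ray(c,120+u/5-.4,140+v/5-.4,z)
P=lambda n,p:print(n,np.round(p,4))
pad=[q(*a,.016) for a in[(613,175),(755,183),(750,325),(607,315)]]
P('pad',np.mean(pad,0)); print([round(np.linalg.norm(pad[i]-pad[i-1]),4) for i in range(4)])
g=[ray(c,*a,.026) for a in[(211.2,150.8),(363,157),(361,231),(208.4,225)]]
n=(g[0]+g[3])/2;f=(g[1]+g[2])/2; P('near',n);P('far',f); d=f-n; print(np.linalg.norm(d), np.degrees(np.arctan2(d[1],d[0])))
P('stripe',q(530,236,.036))
for n,(u,v) in dict(bl=(76,162),br=(196,167),br0=(199,168),top=(140,50),ctr=(137,108)).items(): P(n,q(u,v,.015))
P('tan',q(140,303,.015));P('yel',q(143,490,.015))
```

```text
pad [ 0.4607 -0.0118  0.016 ]
[np.float64(0.0688), np.float64(0.0695), np.float64(0.0697), np.float64(0.0695)]
near [0.4643 0.0996 0.026 ]
far [ 0.4489 -0.2674  0.026 ]
0.36728487288941825 -92.41200759034426
stripe [0.4648 0.0609 0.036 ]
bl [0.5044 0.2847 0.015 ]
br [0.5018 0.2258 0.015 ]
br0 [0.5013 0.2243 0.015 ]
top [0.5602 0.2547 0.015 ]
ctr [0.5312 0.2554 0.015 ]
tan [0.4349 0.2515 0.015 ]
yel [0.3445 0.2478 0.015 ]
```

play_rows([
  [[10,-12,0],1],
  [[28,-32,0],3],
  [[50,-58,0],5],
  [[75,-87,0],7],
  [[100,-116,0],9],
  [[125,-145,0],11],
  [[150,-174,0],13],
  [[175,-203,0],15],
  [[200,-232,0],17],
  [[225,-262,0],19],
  [[250,-291,0],21],
  [[275,-320,0],23],
  [[300,-349,0],25],
  [[325,-378,0],25],
  [[350,-407,0],25],
  [[375,-436,0],25],
  [[400,-465,0],25],
  [[422,-490,0],25],
  [[438,-509,0],25],
  [[446,-518,0],25],
], gripper=1)

```text
t: 1.77
tool_pos: [0.4627, 0.0506, 0.2309]
tool_rot: [[0.999, -0.042, -0.001], [-0.042, -0.999, 0.001], [-0.001, -0.001, -1.0]]
contact_force: [0.6, -0.4, 0.5]
finger_gap: 1.0
gripper_force: 0.0
```

play_rows([
  [[3,-10,3],0],
  [[9,-32,9],0],
  [[17,-58,17],0],
  [[25,-87,25],0],
  [[33,-116,33],0],
  [[42,-145,42],0],
  [[50,-172,50],0],
  [[55,-192,56],0],
  [[58,-203,59],0],
  [[59,-207,60],0],
  [[59,-207,60],0],
  [[59,-207,60],0],
])

```text
t: 2.77
tool_pos: [0.531, 0.2511, 0.1715]
tool_rot: [[0.999, -0.046, -0.0], [-0.046, -0.999, -0.0], [0.0, 0.0, -1.0]]
contact_force: [0.5, -0.2, -0.1]
finger_gap: 0.996
gripper_force: 0.0
```

Run:
```python
from h import *
s=bot.read_state(); print(s['tool_pos'])
im,c=snap('wrist','w1.png'); print(np.array(c['world_to_cam']).round(3).tolist(), proj(c,[.531,.2545,.0]))
```

```text
[0.53103677 0.25109857 0.17145535]
[[-0.048, -0.999, 0.0, 0.276], [-0.954, 0.046, 0.297, 0.474], [-0.296, 0.014, -0.955, 0.477], [0.0, 0.0, 0.0, 1.0]] [251.29192214 170.71689061]
```

View pics/w1.png

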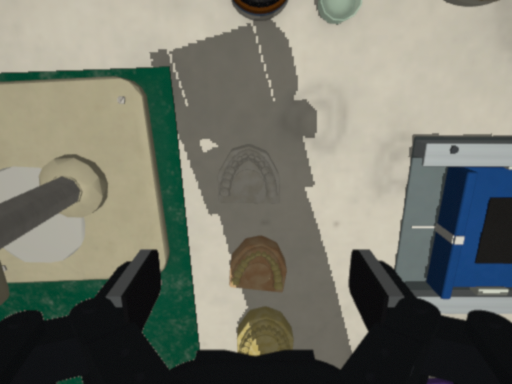

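Run:
```python
from h import *
c=get_calibration('wrist')
for n,u,v,z in [('bl',219,198,.01),('br',279,204,.01),('left',219,185,.01),('right',279,190,.01),('top',247,145,.02),('bot',249,202,.0),('stripe',457,239,.024),('stripetop',457,239,.036)]: print(n,ray(c,u,v,z).round(4))
im=cv2.imread('pics/w1.png')
cv2.imwrite('pics/w1c.png',cv2.resize(im[130:220,190:310],(800,600),interpolation=cv2.INTER_CUBIC))
```

```text
bl [0.5073 0.2876 0.01  ]
br [0.4981 0.2283 0.01  ]
left [0.5207 0.2865 0.01  ]
right [0.5127 0.2279 0.01  ]
top [0.5601 0.2566 0.02  ]
bot [0.4982 0.2584 0.    ]
stripe [0.4581 0.055  0.024 ]
stripetop [0.4643 0.063  0.036 ]
```

View pics/w1c.png

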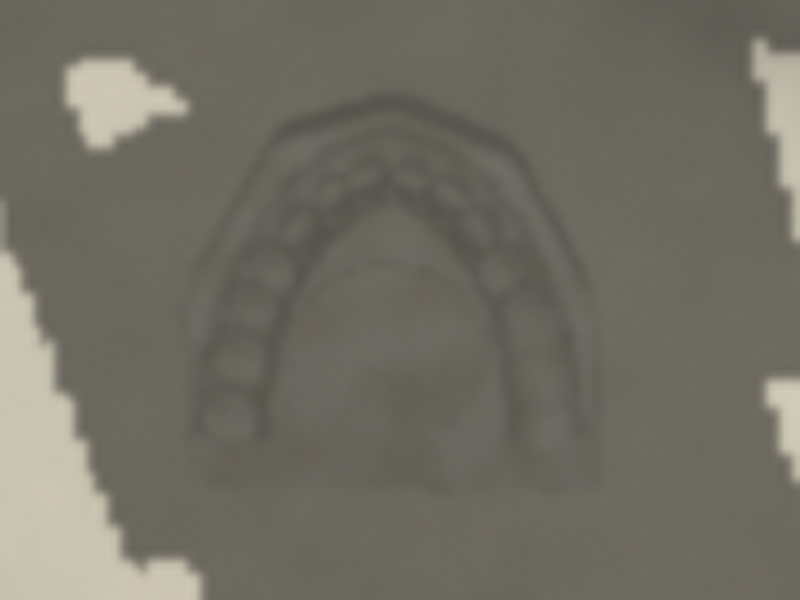

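Run:
```python
from h import *
c=get_calibration('wrist')
f=lambda a,b,z: ray(c,190+a/6.667,130+b/6.667,z).round(4)
for n,a,b,z in [('L',192,400,.01),('R',598,400,.01),('Lt',192,290,.01),('Rt',595,290,.01),('top0',390,92,0),('top1',390,92,.02),('bot0',395,489,.0),('bot20',395,489,.02)]: print(n,f(a,b,z))
s=bot.read_state();print(s['tool_pos'],s['tool_rot'][0])
```

```text
L [0.5156 0.2871 0.01  ]
R [0.5127 0.2273 0.01  ]
Lt [0.5323 0.2857 0.01  ]
Rt [0.5294 0.2273 0.01  ]
top0 [0.5581 0.2557 0.    ]
top1 [0.5612 0.2552 0.02  ]
bot0 [0.4968 0.2583 0.    ]
bot20 [0.5038 0.2576 0.02  ]
[0.53113622 0.2509438  0.17167829] [ 9.98912940e-01 -4.66127210e-02  4.38989127e-04]
```

The wrist view puts the white cast's centre at (0.531, 0.2565), and it is aligned with the tool. The straight sides of its base run from x = 0.504 to 0.532, so I'll grip at x = 0.521.

play_rows([
  [[-2,-1,5],0],
  [[-5,-3,18],0],
  [[-10,-6,36],0],
  [[-10,-6,56],0],
  [[-10,-6,76],0],
  [[-10,-6,96],0],
  [[-10,-6,114],0],
  [[-10,-6,130],0],
  [[-10,-6,143],0],
  [[-10,-6,153],0],
  [[-10,-6,161],0],
  [[-10,-6,167],0],
  [[-10,-6,170],0],
  [[-10,-6,170],0],
  [[-10,-6,170],0],
])

```text
t: 4.07
tool_pos: [0.5218, 0.2585, 0.0018]
tool_rot: [[0.999, -0.045, 0.001], [-0.045, -0.999, 0.0], [0.001, -0.0, -1.0]]
contact_force: [-0.1, -0.2, -0.4]
finger_gap: 1.002
gripper_force: 0.0
```

play_rows([
  [[0,0,0],0],
  [[0,0,0],0],
  [[0,0,0],0],
  [[0,0,0],0],
  [[0,0,0],0],
  [[0,0,0],0],
  [[0,0,0],0],
  [[0,0,0],0],
  [[0,0,0],0],
  [[0,0,0],0],
  [[0,0,0],0],
  [[0,0,0],0],
], gripper=0, force=30)

```text
t: 5.07
tool_pos: [0.522, 0.2586, 0.0022]
tool_rot: [[0.999, -0.045, 0.001], [-0.045, -0.999, 0.0], [0.001, -0.0, -1.0]]
contact_force: [-0.8, 0.4, 5.7]
finger_gap: 0.673
gripper_force: 32.6
```

play_rows([
  [[0,0,-3],0],
  [[0,0,-12],0],
  [[0,0,-26],0],
  [[0,0,-44],0],
  [[0,0,-62],0],
  [[0,0,-80],0],
  [[-2,8,-94],0],
  [[-5,24,-103],0],
  [[-10,46,-108],0],
  [[-15,72,-110],0],
  [[-21,99,-110],0],
  [[-27,126,-110],0],
  [[-33,153,-110],0],
  [[-39,180,-110],0],
  [[-45,207,-110],0],
  [[-50,232,-110],0],
  [[-54,252,-110],0],
  [[-57,265,-110],0],
  [[-59,272,-110],0],
  [[-59,273,-110],0],
])

```text
t: 6.73
tool_pos: [0.4499, -0.0125, 0.112]
tool_rot: [[0.999, -0.047, 0.001], [-0.047, -0.999, -0.0], [0.001, 0.0, -1.0]]
contact_force: [-0.1, 0.9, -0.1]
finger_gap: 0.671
gripper_force: 32.4
```

play_rows([
  [[0,0,0],0],
  [[0,0,0],0],
  [[0,0,0],0],
])

```text
t: 6.98
tool_pos: [0.4501, -0.0109, 0.1114]
tool_rot: [[0.999, -0.044, 0.0], [-0.044, -0.999, 0.0], [0.0, -0.0, -1.0]]
contact_force: [-0.2, 0.2, -0.1]
finger_gap: 0.669
gripper_force: 32.4
```

Run:
```python
from h import *
s=bot.read_state(); print(s['tool_pos'],s['finger_gap'],s['gripper_force'])
im,c=snap('wrist','w2.png'); im2,_=snap('scene','s2.png')
a=np.hstack([im,im2]); cv2.imwrite('pics/b2.png',cv2.cvtColor(cv2.resize(a,(800,300)),cv2.COLOR_RGB2BGR))
print(proj(c,[.4607,-.0118,.016]))
```

```text
[ 0.45008989 -0.01093133  0.11139029] 0.6689145375089056 32.358147781924345
[255.32698665 180.31410061]
```

View pics/w2.png

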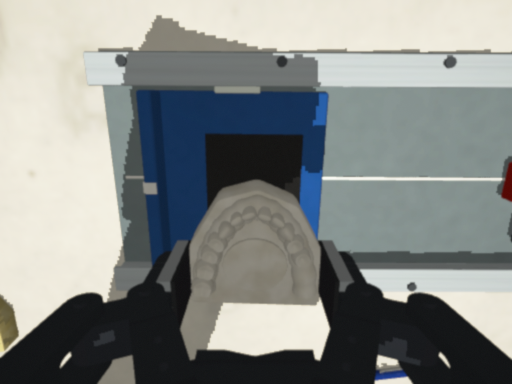

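Run:
```python
from h import *
c=get_calibration('wrist')
a=ray(c,206,135,.016);b=ray(c,302,134.5,.016);print('padfront',a,b,np.linalg.norm(a-b)); d=(b-a)/np.linalg.norm(b-a); print('dir',d,'padc',(a+b)/2+.036*np.array([d[1],-d[0],0]))
for u,v,z in[(255,181,.115),(255,181,.125),(255,303,.129),(188,290,.125),(322,290,.125)]: print(u,v,z,ray(c,u,v,z).round(4))
print('line',ray(c,330,178,.004),ray(c,500,179,.004),'wall',ray(c,150,188,.036), 'plunger', ray(c,503,182,.015))
```

```text
padfront [0.49658434 0.02259547 0.016     ] [ 0.4937237 -0.0474992  0.016    ] 0.07015301078228328
dir [-0.04077711 -0.99916827  0.        ] padc [ 0.45918397 -0.01098389  0.016     ]
255 181 0.115 [ 0.4874 -0.0127  0.115 ]
255 181 0.125 [ 0.4901 -0.0128  0.125 ]
255 303 0.129 [ 0.4339 -0.0103  0.129 ]
188 290 0.125 [0.4394 0.0205 0.125 ]
322 290 0.125 [ 0.4366 -0.0414  0.125 ]
line [ 0.45654833 -0.07143122  0.004     ] [ 0.44947722 -0.20724402  0.004     ] wall [0.46391539 0.06220746 0.036     ] plunger [ 0.45031895 -0.20148908  0.015     ]
```

The cast hangs level and centred over the pad to within 2 mm, so I'll lower it.

play_rows([
  [[0,0,4],0],
  [[0,0,14],0],
  [[0,0,28],0],
  [[0,0,42],0],
  [[0,0,55],0],
  [[0,0,66],0],
  [[0,0,75],0],
  [[0,0,82],0],
  [[0,0,86],0],
  [[0,0,89],0],
  [[0,0,90],0],
  [[0,0,91],0],
  [[0,0,92],0],
  [[0,0,92],0],
  [[0,0,92],0],
])

```text
t: 8.33
tool_pos: [0.4502, -0.0117, 0.0196]
tool_rot: [[0.999, -0.046, 0.001], [-0.046, -0.999, -0.0], [0.001, 0.0, -1.0]]
contact_force: [0.2, 0.1, -0.4]
finger_gap: 0.669
gripper_force: 32.3
```

play_rows([
  [[0,0,0.5],0],
  [[0,0,1],0],
  [[0,0,1],0],
  [[0,0,1],0],
])

```text
t: 8.67
tool_pos: [0.45, -0.0117, 0.0183]
tool_rot: [[0.999, -0.046, 0.0], [-0.046, -0.999, -0.0], [0.0, 0.0, -1.0]]
contact_force: [0.6, -0.6, -0.2]
finger_gap: 0.67
gripper_force: 32.4
```

play_rows([
  [[0,0,0.5],0],
  [[0,0,1],0],
  [[0,0,1],0],
  [[0,0,1],0],
])

```text
t: 9.0
tool_pos: [0.45, -0.0117, 0.0181]
tool_rot: [[0.999, -0.045, -0.001], [-0.045, -0.999, 0.0], [-0.001, -0.0, -1.0]]
contact_force: [-4.2, 1.0, 10.0]
finger_gap: 0.671
gripper_force: 33.3
```

Contact, with 10 N upward. I'll ease up slightly, open part-way and then rise.

play_rows([
  [[0,0,-0.7],0],
  [[0,0,-0.7],0],
  [[0,0,-0.7],0],
])

```text
t: 9.25
tool_pos: [0.4502, -0.0117, 0.0182]
tool_rot: [[0.999, -0.045, 0.0], [-0.045, -0.999, -0.0], [0.0, 0.0, -1.0]]
contact_force: [-0.3, 0.6, 1.8]
finger_gap: 0.67
gripper_force: 32.7
```

play_rows([
  [[0,0,0],0],
  [[0,0,0],0],
  [[0,0,0],0],
  [[0,0,0],0],
  [[0,0,0],0],
  [[0,0,0],0],
  [[0,0,0],0],
], gripper=0.75)

```text
t: 9.83
tool_pos: [0.4499, -0.0116, 0.018]
tool_rot: [[0.999, -0.046, -0.0], [-0.046, -0.999, 0.0], [-0.0, -0.0, -1.0]]
contact_force: [0.2, -0.6, -0.7]
finger_gap: 0.874
gripper_force: 0.0
```

play_rows([
  [[0,0,-3],0],
  [[0,0,-10],0],
  [[0,0,-20],0],
  [[0,0,-35],0],
  [[0,0,-52],0],
  [[0,0,-70],0],
  [[0,0,-85],0],
  [[0,0,-95],0],
  [[0,0,-100],0],
  [[0,0,-100],0],
  [[0,0,-100],0],
  [[0,0,-100],0],
])

```text
t: 10.83
tool_pos: [0.4492, -0.0114, 0.1171]
tool_rot: [[0.999, -0.046, -0.002], [-0.046, -0.999, 0.001], [-0.002, -0.0, -1.0]]
contact_force: [-0.1, 0.1, 0.7]
finger_gap: 0.878
gripper_force: 0.0
```

Run:
```python
from h import *
s=bot.read_state(); print(s['tool_pos'],s['finger_gap'],s['gripper_force'])
im,c=snap('wrist','w3.png')
for p in [[.46,-.0114,.016],[.463,.062,.036]]: print(proj(c,p))
```

```text
[ 0.44921751 -0.01144328  0.11708361] 0.8779275307870327 0.0
[254.14941468 178.02426818]
[152.19507712 185.80896807]
```

View pics/w3.png

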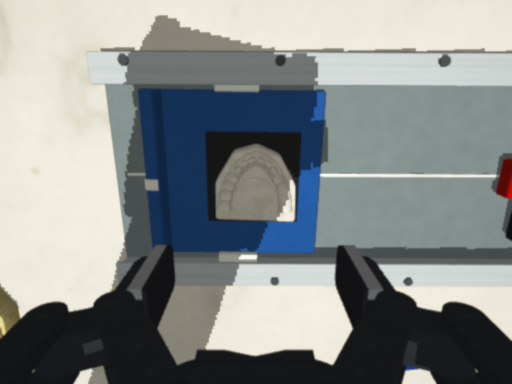

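The cast stands on the pad, at about (256,183) against the pad centre at (253,176). The wall stripe is at (152,185).

Run:
```python
from h import *
c=get_calibration('wrist')
b=ray(c,256,220,.036);f=ray(c,255,144,.026);print('cast',b,f,(b+f)/2, ray(c,216,210,.026)[1],ray(c,296,210,.026)[1])
p=[ray(c,*a,.016) for a in [(206,131),(300,131),(297,221),(208,221)]];print('pad',np.mean(p,0))
print('stripe',ray(c,152,185,.036),'shoes',ray(c,237,88,.014),ray(c,238,257,.014))
print('line',ray(c,330,175,.004),ray(c,490,175.5,.004))
```

```text
cast [ 0.43293565 -0.01150918  0.036     ] [ 0.48802699 -0.01335075  0.026     ] [ 0.46048132 -0.01242997  0.031     ] 0.019045762706334735 -0.042518594147413095
pad [ 0.46008371 -0.01028581  0.016     ]
stripe [0.46357046 0.0620322  0.036     ] shoes [ 0.52725974 -0.00216637  0.014     ] [0.39077577 0.0056444  0.014     ]
line [ 0.45638615 -0.07305787  0.004     ] [ 0.44983166 -0.20328721  0.004     ]
```

play_rows([
  [[1,-10,0],0],
  [[3,-28,0],0],
  [[5,-50,0],0],
  [[7,-75,0],0],
  [[9,-95,5],0],
  [[10,-108,15],0],
  [[10,-115,30],0],
  [[10,-117,48],0],
  [[10,-117,64],0],
  [[10,-117,78],0],
  [[10,-117,88],0],
  [[10,-117,95],0],
  [[10,-117,99],0],
  [[10,-117,100],0],
  [[10,-117,100],0],
  [[10,-117,100],0],
], gripper=-1)

```text
t: 12.22
tool_pos: [0.4659, 0.1048, 0.0186]
tool_rot: [[0.999, -0.046, 0.001], [-0.046, -0.999, 0.0], [0.001, -0.0, -1.0]]
contact_force: [0.4, 1.1, -0.4]
finger_gap: -0.003
gripper_force: 0.0
```

Run:
```python
from h import *
s=bot.read_state(); print(s['tool_pos'],s['finger_gap'],s['tool_rot'][0],s['contact_force'])
im,c=snap('wrist','w4.png')
for p in [[.463,.062,.036],s['tool_pos']]: print(proj(c,p))
```

```text
[0.46588192 0.1047729  0.01863038] -0.0027263968818513765 [ 0.99895904 -0.04559808  0.00128388] [ 0.44144268  1.12673737 -0.44654223]
[352.24717107 272.85011934]
[254.96973243 252.3878254 ]
```

View pics/w4.png

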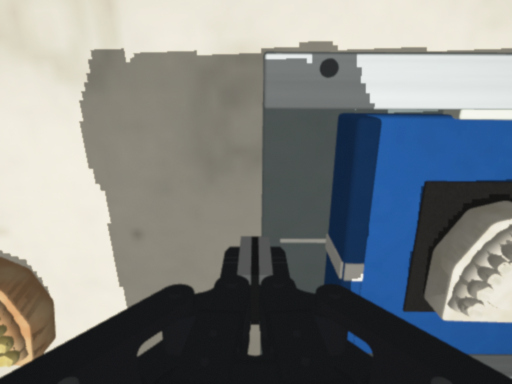

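Run:
```python
from h import *
c=get_calibration('wrist')
for u,v,z in [(331,241,.008),(342,276,.036),(283,241,.004),(322,241,.004)]: print(ray(c,u,v,z))
```

```text
[0.46501147 0.06505645 0.008     ]
[0.46162198 0.06642183 0.036     ]
[0.46424092 0.08979109 0.004     ]
[0.46325448 0.06892708 0.004     ]
```

Fingers are shut behind the wall with the stripe about 1 mm off in x. I'll approach and start pushing gently.

play_rows([
  [[-1,2,0],0],
  [[-1,5,0],0],
  [[-1,8,0],0],
  [[-1,11,0],0],
  [[-1,14,0],0],
  [[-1,16,0],0],
  [[-1,17,0],0],
  [[-1,18,0],0],
  [[-1,19,0],0],
  [[-1,20,0],0],
  [[-1,21,0],0],
  [[-1,22,0],0],
  [[-1,23,0],0],
  [[-1,24,0],0],
  [[-1,25,0],0],
  [[-1,26,0],0],
  [[-1,27,0],0],
  [[-1,28,0],0],
  [[-1,29,0],0],
  [[-1,30,0],0],
])

```text
t: 13.93
tool_pos: [0.4628, 0.0749, 0.018]
tool_rot: [[0.999, -0.045, -0.0], [-0.045, -0.999, 0.0], [-0.0, -0.0, -1.0]]
contact_force: [-0.7, 4.6, 0.6]
finger_gap: -0.001
gripper_force: 1.9
```

play_rows([
  [[0,1,0],0],
  [[0,3,0],0],
  [[0,6,0],0],
  [[0,9,0],0],
  [[0,12,0],0],
  [[0,15,0],0],
  [[0,18,0],0],
  [[0,21,0],0],
  [[0,24,0],0],
  [[0,27,0],0],
  [[0,30,0],0],
  [[0,33,0],0],
  [[0,36,0],0],
  [[0,39,0],0],
  [[0,42,0],0],
  [[0,45,0],0],
  [[0,48,0],0],
  [[0,51,0],0],
  [[0,53,0],0],
  [[0,54,0],0],
])

```text
t: 15.6
tool_pos: [0.4604, 0.0206, 0.018]
tool_rot: [[0.999, -0.046, -0.0], [-0.046, -0.999, -0.0], [-0.0, 0.0, -1.0]]
contact_force: [0.1, 4.2, 0.4]
finger_gap: -0.002
gripper_force: 1.8
```

play_rows([
  [[0,1,0],0],
  [[0,3,0],0],
  [[0,6,0],0],
  [[0,9,0],0],
  [[0,12,0],0],
  [[0,15,0],0],
  [[0,18,0],0],
  [[0,21,0],0],
  [[0,24,0],0],
  [[0,27,0],0],
  [[0,30,0],0],
  [[0,33,0],0],
  [[0,36,0],0],
  [[0,39,0],0],
  [[0,42,0],0],
  [[0,45,0],0],
  [[0,48,0],0],
  [[0,51,0],0],
  [[0,53,0],0],
  [[0,54,0],0],
])

```text
t: 17.27
tool_pos: [0.4578, -0.0333, 0.0179]
tool_rot: [[0.999, -0.046, -0.0], [-0.046, -0.999, 0.0], [-0.0, -0.0, -1.0]]
contact_force: [-1.1, 4.9, 2.0]
finger_gap: 0.001
gripper_force: 2.7
```

Run:
```python
from h import *
s=bot.read_state(); print(s['tool_pos'],s['contact_force'],s['t'])
im,c=snap('top','t5.png'); im2,c2=snap('wrist','w5.png')
a=cv2.resize(im[140:240,200:380],(800,444)); cv2.imwrite('pics/t5c.png',cv2.cvtColor(a,cv2.COLOR_RGB2BGR))
```

```text
[ 0.45782668 -0.03327481  0.01794526] [-1.07447898  4.93232358  1.96627608] 17.2667
```

View pics/w5.png

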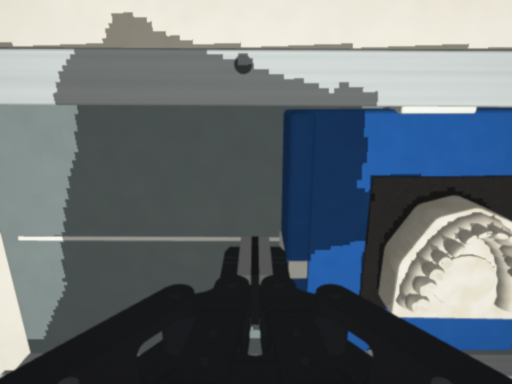

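play_rows([
  [[0,0.5,0],0],
  [[0,1.5,0],0],
  [[0,2.5,0],0],
  [[0,3.5,0],0],
  [[0,4.5,0],0],
  [[0,5.5,0],0],
  [[0,6.5,0],0],
  [[0,7.5,0],0],
  [[0,8.5,0],0],
  [[0,9.5,0],0],
  [[0,10.5,0],0],
  [[0,11.5,0],0],
  [[0,12.5,0],0],
  [[0,13.5,0],0],
  [[0,14.5,0],0],
  [[0,15.5,0],0],
  [[0,16.5,0],0],
  [[0,17.5,0],0],
  [[0,18,0],0],
])

```text
t: 18.95
tool_pos: [0.457, -0.0507, 0.018]
tool_rot: [[0.999, -0.045, -0.0], [-0.045, -0.999, 0.001], [-0.001, -0.001, -1.0]]
contact_force: [-0.2, 4.9, 2.5]
finger_gap: -0.002
gripper_force: 3.0
```

play_rows([
  [[0,0.5,0],0],
  [[0,1,0],0],
  [[0,1.5,0],0],
  [[0,2,0],0],
  [[0,2.5,0],0],
  [[0,3,0],0],
])

```text
t: 19.45
tool_pos: [0.4568, -0.0537, 0.018]
tool_rot: [[0.999, -0.045, -0.0], [-0.045, -0.999, 0.001], [-0.0, -0.001, -1.0]]
contact_force: [-0.4, 5.7, 3.2]
finger_gap: -0.003
gripper_force: 3.0
```

play_rows([
  [[0,0.5,0],0],
  [[0,1,0],0],
  [[0,1.5,0],0],
  [[0,2,0],0],
  [[0,2.5,0],0],
  [[0,3,0],0],
])

```text
t: 19.95
tool_pos: [0.4567, -0.0567, 0.018]
tool_rot: [[0.999, -0.045, -0.0], [-0.045, -0.999, 0.001], [-0.001, -0.001, -1.0]]
contact_force: [-0.3, 6.2, 2.4]
finger_gap: 0.0
gripper_force: 3.0
```

play_rows([
  [[0,0.5,0],0],
  [[0,1,0],0],
  [[0,1.5,0],0],
  [[0,2,0],0],
  [[0,2.5,0],0],
])

```text
t: 20.37
tool_pos: [0.4566, -0.0591, 0.0179]
tool_rot: [[0.999, -0.045, -0.001], [-0.045, -0.999, 0.001], [-0.001, -0.001, -1.0]]
contact_force: [-0.6, 5.1, 2.9]
finger_gap: 0.0
gripper_force: 3.0
```

play_rows([
  [[0,0.5,0],0],
  [[0,1,0],0],
  [[0,1.5,0],0],
  [[0,2,0],0],
  [[0,2,0],0],
])

```text
t: 20.78
tool_pos: [0.4565, -0.0612, 0.0179]
tool_rot: [[0.999, -0.045, -0.001], [-0.045, -0.999, 0.001], [-0.001, -0.001, -1.0]]
contact_force: [-1.1, 5.1, 2.1]
finger_gap: -0.002
gripper_force: 2.8
```

play_rows([
  [[0,0.5,0],0],
  [[0,1,0],0],
  [[0,1.5,0],0],
  [[0,2,0],0],
  [[0,2.5,0],0],
])

```text
t: 21.2
tool_pos: [0.4564, -0.0636, 0.018]
tool_rot: [[0.999, -0.045, -0.001], [-0.045, -0.999, 0.001], [-0.001, -0.001, -1.0]]
contact_force: [-0.4, 5.3, 2.7]
finger_gap: 0.002
gripper_force: 3.1
```

play_rows([
  [[0,0.5,0],0],
  [[0,1,0],0],
  [[0,1.5,0],0],
  [[0,2,0],0],
  [[0,2.5,0],0],
])

```text
t: 21.62
tool_pos: [0.4563, -0.0653, 0.018]
tool_rot: [[0.999, -0.046, -0.0], [-0.046, -0.999, 0.003], [-0.001, -0.002, -1.0]]
contact_force: [-0.2, 10.3, 3.8]
finger_gap: -0.0
gripper_force: 5.4
```

play_rows([
  [[0,0.5,0],0],
  [[0,1,0],0],
  [[0,1.5,0],0],
  [[0,2,0],0],
  [[0,2.5,0],0],
])

```text
t: 22.03
tool_pos: [0.4562, -0.0677, 0.018]
tool_rot: [[0.999, -0.046, -0.001], [-0.046, -0.999, 0.003], [-0.001, -0.003, -1.0]]
contact_force: [-0.4, 10.4, 4.0]
finger_gap: 0.0
gripper_force: 5.4
```

play_rows([
  [[0,0.5,0],0],
  [[0,1,0],0],
  [[0,1.5,0],0],
  [[0,2,0],0],
  [[0,2,0],0],
])

```text
t: 22.45
tool_pos: [0.4561, -0.0698, 0.018]
tool_rot: [[0.999, -0.046, -0.001], [-0.046, -0.999, 0.002], [-0.001, -0.002, -1.0]]
contact_force: [-0.0, 9.7, 3.7]
finger_gap: 0.004
gripper_force: 5.2
```

play_rows([
  [[0,0.5,0],0],
  [[0,1,0],0],
  [[0,1.5,0],0],
  [[0,1.5,0],0],
])

```text
t: 22.78
tool_pos: [0.456, -0.0713, 0.018]
tool_rot: [[0.999, -0.046, -0.001], [-0.046, -0.999, 0.002], [-0.001, -0.002, -1.0]]
contact_force: [0.2, 10.6, 3.4]
finger_gap: -0.001
gripper_force: 5.2
```

play_rows([
  [[0,0.5,0],0],
  [[0,1,0],0],
  [[0,1,0],0],
  [[0,1,0],0],
])

```text
t: 23.12
tool_pos: [0.456, -0.0723, 0.018]
tool_rot: [[0.999, -0.046, -0.001], [-0.046, -0.999, 0.002], [-0.001, -0.002, -1.0]]
contact_force: [-0.1, 10.6, 3.9]
finger_gap: -0.002
gripper_force: 5.2
```

play_rows([
  [[0,0.5,0],0],
  [[0,1,0],0],
  [[0,1,0],0],
  [[0,1,0],0],
])

```text
t: 23.45
tool_pos: [0.4559, -0.0727, 0.018]
tool_rot: [[0.999, -0.046, -0.001], [-0.046, -0.999, 0.004], [-0.001, -0.004, -1.0]]
contact_force: [0.6, 14.0, 4.7]
finger_gap: 0.001
gripper_force: 6.8
```

play_rows([
  [[0,0.5,0],0],
  [[0,0.5,0],0],
  [[0,0.5,0],0],
])

```text
t: 23.7
tool_pos: [0.4559, -0.0727, 0.018]
tool_rot: [[0.999, -0.046, -0.0], [-0.046, -0.999, 0.005], [-0.001, -0.005, -1.0]]
contact_force: [0.9, 15.0, 4.7]
finger_gap: -0.0
gripper_force: 8.0
```

play_rows([
  [[0,0.5,0],0],
  [[0,1,0],0],
  [[0,1,0],0],
])

```text
t: 23.95
tool_pos: [0.4559, -0.0728, 0.018]
tool_rot: [[0.999, -0.047, -0.0], [-0.047, -0.999, 0.007], [-0.001, -0.006, -1.0]]
contact_force: [1.9, 20.3, 7.2]
finger_gap: 0.004
gripper_force: 10.4
```

It has stopped dead, 8 mm after first contact with the plunger. I'll back off and rise.

play_rows([
  [[0,-1,0],0],
  [[0,-3,0],0],
  [[0,-6,0],0],
  [[0,-11,0],0],
  [[0,-18,0],0],
  [[0,-26,-2],0],
  [[0,-32,-8],0],
  [[0,-36,-18],0],
  [[0,-38,-32],0],
  [[0,-40,-50],0],
  [[0,-40,-70],0],
  [[0,-40,-90],0],
  [[0,-40,-105],0],
  [[0,-40,-115],0],
  [[0,-40,-120],0],
  [[0,-40,-120],0],
  [[0,-40,-120],0],
])

```text
t: 25.37
tool_pos: [0.4575, -0.0359, 0.1376]
tool_rot: [[0.999, -0.045, -0.001], [-0.045, -0.999, 0.0], [-0.001, -0.0, -1.0]]
contact_force: [-1.0, 0.3, 0.2]
finger_gap: -0.0
gripper_force: 0.0
```

Run:
```python
from h import *
s=bot.read_state(); print(s['tool_pos'],s['contact_force'],s['t'])
im2,c2=snap('wrist','w6.png')
```

```text
[ 0.45752736 -0.03587398  0.13764721] [-0.99540925  0.29367076  0.15901745] 25.3667
```

View pics/w6.png

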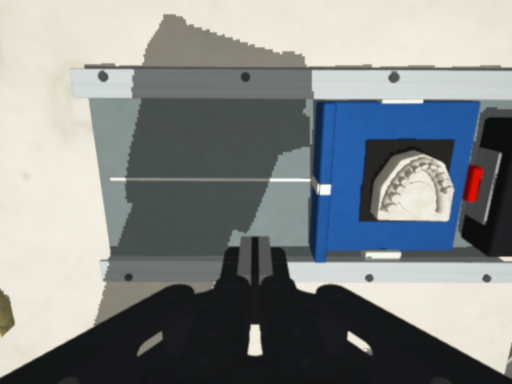

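The tray is against the plunger at (475,183), and the cast is upright on the pad at (412,188). The force stepped from 5 N to 10 N, then hit a dead stop after 8 mm, so the plunger is fully in. Nothing touches the robot, so I'm handing in.

```bash
python3 -c "
from cell import job_done
print(job_done())"
```

```text
the job is handed in; nothing more can be done
None
```

I handed the job in: the white cast stands upright on the pad, and the tray has pushed the plunger fully in, judged by a dead stop 8 mm after first contact at about 20 N. The verdict was not shown.

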